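# Swing the pot filler over the bain-marie saucepan

### The job

The deep saucepan on the hob is about to be filled for a bain-marie: swing the pot filler's two jointed arms round by pushing them gently with one finger, until the spout hangs over the middle of that saucepan. Push the arms from outside and do not take them between the fingers; leave both pans and everything else standing where they are.

Things in the scene. Friction and masses are not known exactly. Their poses are not given: they have to be found in the camera images.
- pot_filler: deck-mounted pot filler (tap) of plain steel behind the hob: an upright post 33 mm across, 250 mm tall, fixed to the counter and never turned, with a stop-valve lever at its back (60 to 115 mm up). Origin: centre of the post's foot. The post carries the inner arm, which carries the outer arm; only these two move, both level, about upright axes
- inner_arm (a joint): swing of the inner arm about the post, rad, range -2.2 to 2.2: 0 = points from the post straight towards the robot's side (world -x); positive = anticlockwise seen from above, so +1.57 points to the robot's right (world -y); its direction is (-cos q, -sin q). Stiff (0.7 N m, about 7 N at mid-length); stays where it is left
- outer_arm (a joint): swing of the outer arm about the elbow, rad, range 0 to 5.4: 0 = folded back to its stop, still 0.40 rad open from the inner arm; 2.74 = in line, stretched out; it grows clockwise seen from above; world direction (cos s, sin s), s = inner - outer - 0.40. Easy (0.18 N m), stays where it is left; pushed sideways at least 120 mm from the elbow it does not drag the inner arm along
- post_axis (a point): on the post's upright axis at the inner arm's centre line, 270 mm above the counter. The inner arm is a level tube 21 mm in diameter, 200 mm from this axis to the elbow's axis; a swivel drum 38 mm across (251 to 291 mm high) joins it to the post. Turns with the inner arm, which runs along its -x
- elbow (a point): on the elbow's upright axis at the outer arm's centre line, 236 mm above the counter. The outer arm is a level tube 21 mm in diameter, 200 mm from this axis to the spout's axis, low enough to pass under the inner arm. The elbow is a drum 36 mm across, 218 to 288 mm high. Turns with the outer arm, which runs along its -x
- spout (a point): centre of the spout's mouth, 170 mm above the counter, at the end of the outer arm. Above it a down pipe 21 to 25 mm across and a valve body 32 mm across (221 to 251 mm high), with a flat lever on top (to 263 mm) that reaches 45 mm outward beyond the spout's axis
- saucepan: the deep straight-sided steel saucepan, 180 mm across, 105 mm high, on one of the hob's two rings, with a long black-gripped handle. Loose, about 1 kg. Origin: centre of its underside, which stands 5 mm above the counter on the hob's glass; own z up; the handle points along its own -x and ends 250 mm from the centre
- frying_pan: the shallow dark frying pan on the other ring, 224 mm across, 42 mm high, with a long black handle. Loose, to be left alone. Origin: centre of its underside; the handle points along its own -x
- bowl: white ceramic bowl, 124 mm across, 65 mm high, loose, to be left alone. Origin: centre of its underside
- mould: pale tray of chocolates, 135 x 275 x 35 mm, loose, to be left alone. Origin: centre of its underside
- palette_knife: palette knife lying flat, 330 mm long, black handle, loose, to be left alone. Origin: where blade and neck meet, on the counter
- cocoa_jar: brown jar with a wooden lid, 84 mm across, 125 mm high, loose, behind the tap, to be left alone. Origin: centre of its underside
- flavour_bottle: small amber bottle, 42 mm across, 105 mm high, loose, to be left alone. Origin: centre of its underside
- ramekin: small white ramekin, 84 mm across, 45 mm high, loose, to be left alone. Origin: centre of its underside

How it is judged:
By the outcome, as a careful person would: the job done as asked, in the order asked, and still so for the second after the job is handed in, with the robot touching nothing.
It also fails if it takes over 54 s, if anything falls off the work surface, if the arm or the gripper's body presses on something with over 40 N, if the wrist force passes 120 N, or if a joint passes its speed limit or range.

### The arm

A 6-joint arm with a two-finger parallel gripper is mounted at the origin on the work surface. World frame = base frame: x ahead of the robot, y to its left, z up, the work surface at z = 0. Lengths are in m, angles in degrees, forces in N, time in s.
With the tool pointing down it reaches from about 0.375 to 0.9 m from the base axis. Payload 3.1 kg.
Tool frame: the origin (TCP) lies midway between the tips of the shut fingers; the grasp point (between the pads) lies 19 mm behind it; z points along the fingers, y is the line along which they close (so a half turn about z gives the same grasp; the last joint's range is limited). The gripper opens to 87 mm and grips with 3 to 60 N. Pads are 19 mm wide; open, the fingers measure 117 mm over their backs; the gripper's body (75 mm by 190 mm) begins 51 mm behind the grasp point.
Start: joints at [56.522, 30.224, 82.088, -0, 67.689, -10.227], TCP at [0.247, 0.574, 0.223] pointing down, gripper open.
Joint ranges: [-176.69, 176.69], [-43.24, 126.21], [12.49, 139.97], [-82, 262], [0, 151.66], [-163.58, 163.58]. Speed limits (degrees/s): [159.86, 159.86, 180, 180, 180, 180].

### API

Orientations are given as a 3x3 rotation matrix whose columns are the frame's x, y, z axes.
In Python, from rig import read_state, capture, camera_info, hand_in gives the robot as it stands.
- The arm moves only by the tool drive_tool, never from a script. Its argument "motion" is a list of rows, each a list of 2 entries, a list of its own where there are three numbers: the shift along the tool's x, y, z in mm, then the turn, a rotation vector about the tool's x, y, z in rad. A call has 1 to 5 rows; each row shifts and turns the commanded pose from where the row before left it, along the tool's axes as they then stand; what a row does not reach is not made up. A row lasts 1/10 s, in which the tool goes at most 50 mm and 8.59 degrees, less where a joint would pass 70% of its speed; a pose out of reach is approached as far as the arm can. A call is refused whole if a number of a shift passes 50 or a number of a turn 0.15, either way. A call with a gripper value outside its range is refused whole. "gripper" is the opening, from 0 (shut) to 1 (fully open), set as the call begins (left out, the last holds). The fingers move at their own pace and stop on an object; the grip force is fixed at half the most. Time passes only in rows, so rows that do not move let the fingers close. It gives the time, the measured TCP pose, the force, the opening and the grip force at its end, in the units of the state.
- read_state(): the state, without advancing time (a new reading comes with each control period).
- capture(name): name is "scene" or "top" or "wrist"; returns the picture (480x640x3 uint8, red, green, blue); there is no depth.
- camera_info(name): a dict with "fovy" (degrees; the focal length in pixels is half the picture's height over the tangent of half this angle, whatever the lens; pixels are square), "cx", "cy" (the principal point, pixels), "xyz" and "orientation" of the camera in the world; the wrist camera has in their place "T_tool_cam" (4x4, takes a point from camera to tool coordinates, whose origin is the TCP and whose axes are the flange's). Camera axes: x right, y down, z forward; pixel columns grow to the right and rows downward; lengths in m; the calibration is good to about 2 mm. A picture is of the moment at which its call begins: read the wrist's pose just before it. camera_info takes no time and is no camera call.
- hand_in(): hands the job in; it is judged then, once.
The state is a dict: "time_s": time; "joint_positions": joint angles; "qvel": joint speeds; "tau": joint torques, N m; "position": TCP position; "tcp_rot": TCP orientation; "force": force on the tool from outside, world axes, zero at the start; "moment": the same for the moment, N m; "opening": opening from 0.0 (shut) to 1.0 (fully open); "grasp_force": force on a finger pad.
Only numpy, scipy, OpenCV 4.12 (cv2) and the standard library are available. Lean on these libraries where they do the work, as an engineer would, in place of code of your own. Each camera call takes 0.05 s, during which the arm holds its last target. There are 200 camera calls.

## Working session

There is one attempt and no reset: what is moved stays moved. The work goes in short steps, Python scripts to look and compute and a tool call to move; the robot and the scene stay as the last step left them, time stands still between calls to the robot, and variables do not carry over. Pictures are saved under pics/ and viewed, at most 10 in all, crops included, and the job is handed in when it is done.

Besides the shell and the picture viewer there is one more tool, called after "Call:" by a JSON object that holds its "name" and its "arguments", one argument or row to a line. drive_tool: Moves the arm, as the interface text tells. Its arguments: {"type":"object","properties":{"motion":{"type":"array","items":{"type":"array"}},"gripper":{"type":"number"}},"required":["motion"]}

```bash
mkdir -p pics; python3 - <<'E'
from rig import *
import cv2
for n in("scene","top"):
    cv2.imwrite(f"pics/{n}0.png",capture(n)[:,:,::-1]); print(n,camera_info(n))
s=read_state();print(s["time_s"],s["position"],s["tcp_rot"],s["force"])
E
```

```text
scene {'fovy': 54.217063158506505, 'cx': 320.8563968182532, 'cy': 236.7153701404347, 'xyz': array([0.85742925, 0.43995448, 1.1230797 ]), 'orientation': array([[-0.83929878,  0.46713213, -0.27814588],
       [ 0.54366006,  0.7179648 , -0.43469562],
       [-0.00336134, -0.51605631, -0.85654806]])}
top {'fovy': 42.230677174943594, 'cx': 322.1503486716822, 'cy': 230.9573811329349, 'xyz': array([ 0.43388492, -0.05545287,  1.85518223]), 'orientation': array([[ 0.02061193, -0.99789541,  0.06148085],
       [-0.99972812, -0.01990118,  0.0121506 ],
       [-0.01090149, -0.06171458, -0.9980343 ]])}
0.1 [0.2463533  0.57370561 0.22165453] [[-9.18787325e-01  3.94751484e-01 -1.05661711e-03]
 [ 3.94752760e-01  9.18785952e-01 -1.62257762e-03]
 [ 3.30290034e-04 -1.90790627e-03 -9.99998125e-01]] [ 0.12274297 -0.52389231  0.64791541]
```

View pics/scene0.png

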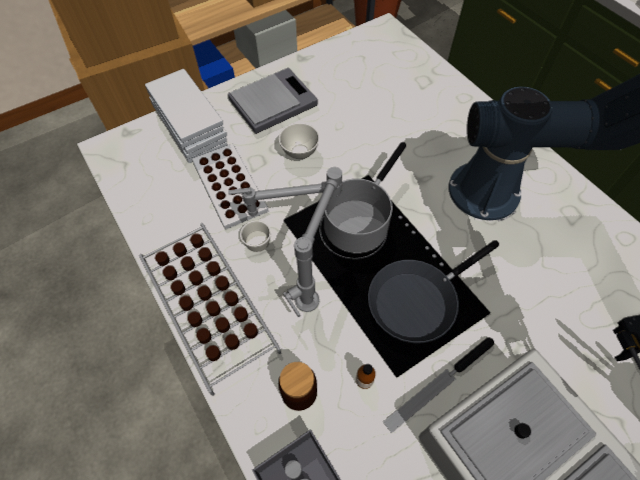

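View pics/top0.png

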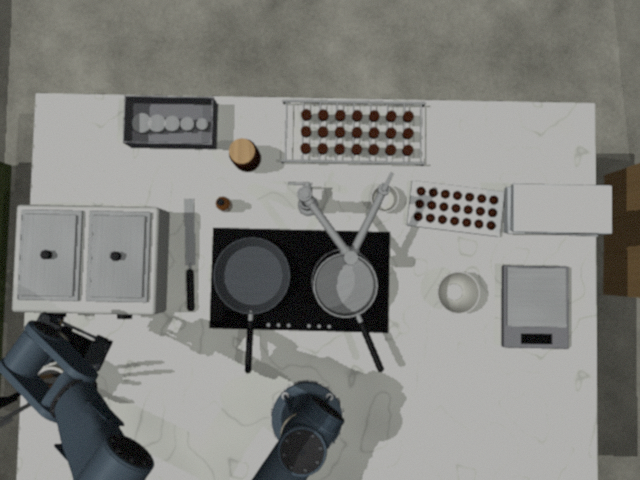

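The scene picture shows the tap post at about (307,300), the elbow at (334,175) and the spout valve at (250,200). In the top picture the post is near (306,198), the elbow (350,257), the spout (383,195) and the saucepan (345,284). I'll enlarge the top view to read these more closely.

```bash
python3 - <<'E'
import cv2
im=cv2.imread("pics/top0.png")[165:345,195:435]
im=cv2.convertScaleAbs(im,alpha=1.5,beta=20)
im=cv2.resize(im,None,fx=3.3333,fy=3.3333,interpolation=cv2.INTER_CUBIC)
for i in range(200,435,20):
    x=int((i-195)*3.3333);cv2.line(im,(x,0),(x,8),(0,0,255),1);cv2.putText(im,str(i),(x,20),0,.4,(0,0,255))
for i in range(180,345,20):
    y=int((i-165)*3.3333);cv2.line(im,(0,y),(8,y),(0,0,255),1);cv2.putText(im,str(i),(10,y),0,.4,(0,0,255))
cv2.imwrite("pics/topc.png",im)
E
```

```text
(no output)
```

View pics/topc.png

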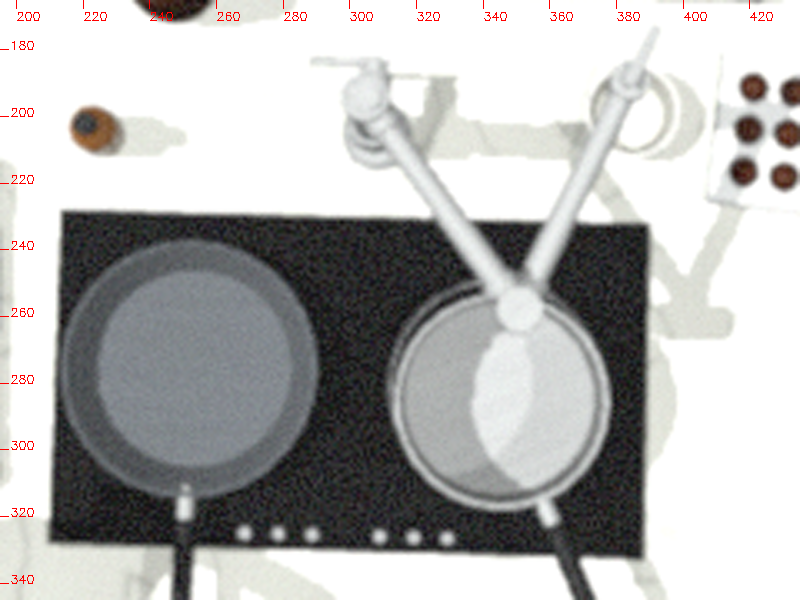

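In the crop, the post drum is at full-picture (305,193.5), the elbow top at (350.7,257.4), the spout valve at (383.4,190), the saucepan rim centre at (345.2,285.3) and the frying pan centre at (252,275.4).

```bash
cat > h.py <<'E'
from rig import *
import numpy as np, cv2
def world(n,u,v,z):
    c=camera_info(n);f=240/np.tan(np.radians(c["fovy"]/2))
    d=c["orientation"]@np.array([(u-c["cx"])/f,(v-c["cy"])/f,1]);p=c["xyz"]
    return p+d*(z-p[2])/d[2]
def pix(n,P):
    c=camera_info(n);f=240/np.tan(np.radians(c["fovy"]/2))
    q=c["orientation"].T@(np.array(P)-c["xyz"]);return np.array([c["cx"]+f*q[0]/q[2],c["cy"]+f*q[1]/q[2]])
E
python3 - <<'E'
from h import *
p=world("top",305.1,193.5,.291)[:2];e=world("top",350.7,257.4,.288)[:2];s=world("top",383.4,189.9,.253)[:2];c=world("top",345.2,285.3,.11)[:2]
print("post",p,"elbow",e,"spout",s,"pan",c)
print("scene-check pan",world("scene",358,208,.11),"post",world("scene",303,245,.291),"elbow",world("scene",334,175,.288),"spoutlever base",world("scene",251,191,.258))
for n,z in((("ram"),(387,197,.045)),("bowl",(459,292,.065)),("fry",(252,275.4,.047)),("panhandleend",(380,368,.09)),("fryhandleend",(248,370,.06)),("jar",(243,154,.125)),("bottle",(222,203,.105))): print(n,world("top",*z))
print("L",np.linalg.norm(e-p),np.linalg.norm(s-e),"post-pan",np.linalg.norm(c-p))
d=e-p;q1=np.arctan2(-d[1],-d[0]);d2=s-e;s0=np.arctan2(d2[1],d2[0]);print("q1",q1,"q2",(q1-s0-.4)%(2*np.pi))
# IK
L=.2;v=c-p;D=np.hypot(*v);a=np.arctan2(v[1],v[0]);b=np.arccos(D/2/L)
for sg in(1,-1):
    th=a+sg*b;el=p+L*np.array([np.cos(th),np.sin(th)]);w=c-el;ss=np.arctan2(w[1],w[0]);q=np.arctan2(-np.sin(th),-np.cos(th));print("sol q1",q,"q2",(q-ss-.4)%(2*np.pi),"elbow",el)
E
```

```text
post [0.62438462 0.00871493] elbow [ 0.46514431 -0.10964877] spout [ 0.64230239 -0.19241899] pan [ 0.39040216 -0.10181535]
scene-check pan [ 0.39919972 -0.09481557  0.11      ] post [0.62870213 0.01435366 0.291     ] elbow [ 0.47291038 -0.1042275   0.288     ] spoutlever base [ 0.64415804 -0.18890177  0.258     ]
ram [ 0.64867146 -0.22102133  0.045     ]
bowl [ 0.37697738 -0.42886532  0.065     ]
fry [0.41184055 0.16771838 0.047     ]
panhandleend [ 0.16083094 -0.20413446  0.09      ]
fryhandleend [0.14212659 0.17011876 0.06      ]
jar [0.7530219  0.19285679 0.125     ]
bottle [0.61542064 0.25133583 0.105     ]
L 0.19841230644132765 0.19554001255648604 post-pan 0.25877546172949645
q1 0.6392007924851606 q2 0.6762749199566044
sol q1 1.3085476535609353 q2 4.476059492622159 elbow [ 0.57253402 -0.18444696]
sol q1 -0.42591918547143137 q2 1.0071258145574262 elbow [0.44225275 0.09134654]
```

```bash
cat >> h.py <<'E'
post=np.array([.6255,.0105])
def P(q,r,gap):  # finger centre, gap from inner-arm centreline on its -y side
    return post-r*np.array([np.cos(q),np.sin(q)])-gap*np.array([-np.sin(q),np.cos(q)])
def rows(targets):
    s=read_state();R=np.array(s["tcp_rot"]);c=np.array(s["position"])
    for t in targets:
        t=np.array(t);print(np.round(t,3),np.round(1000*R.T@(t-c),1));c=t
E
python3 - <<'E'
from h import *
a=P(.64,.125,.055);print(a)
rows([(.25,.55,.345),(*a,.345),(*a,.255)])
E
```

```text
[ 0.55808378 -0.1082647 ]
[0.25  0.55  0.345] [ -12.7  -20.6 -123.3]
[ 0.558 -0.108  0.345] [-542.9 -483.2    0.7]
[ 0.558 -0.108  0.255] [-0.   0.2 90. ]
```

Call:
{"name": "drive_tool", "arguments": {
  "motion": [
    [[-4,-7,-41],[0,0,0]],
    [[-4,-7,-41],[0,0,0]],
    [[-4,-7,-41],[0,0,0]],
    [[-30,-27,0],[0,0,0]],
    [[-36,-32,0],[0,0,0]]
  ],
  "gripper": 0
}}

```text
time_s: 0.6
position: [0.287, 0.4704, 0.3469]
tcp_rot: [[-0.92, 0.392, 0.003], [0.392, 0.92, 0.003], [-0.001, 0.004, -1.0]]
force: [0.8, -0.6, -0.6]
opening: 0.632
grasp_force: 0.0
```

Call:
{"name": "drive_tool", "arguments": {
  "motion": [
    [[-36,-32,0],[0,0,0]],
    [[-36,-32,0],[0,0,0]],
    [[-36,-32,0],[0,0,0]],
    [[-36,-32,0],[0,0,0]],
    [[-36,-32,0],[0,0,0]]
  ]
}}

```text
time_s: 1.1
position: [0.3891, 0.25, 0.3453]
tcp_rot: [[-0.919, 0.394, -0.0], [0.394, 0.919, -0.0], [0.0, -0.0, -1.0]]
force: [0.8, -0.2, -0.2]
opening: 0.17
grasp_force: 0.0
```

Call:
{"name": "drive_tool", "arguments": {
  "motion": [
    [[-36,-32,0],[0,0,0]],
    [[-36,-32,0],[0,0,0]],
    [[-36,-32,0],[0,0,0]],
    [[-36,-32,0],[0,0,0]],
    [[-30,-28,0],[0,0,0]]
  ]
}}

```text
time_s: 1.6
position: [0.4878, 0.0375, 0.3453]
tcp_rot: [[-0.918, 0.396, -0.0], [0.396, 0.918, -0.0], [0.0, -0.0, -1.0]]
force: [1.3, 0.7, -0.6]
opening: 0.003
grasp_force: 0.0
```

```bash
python3 - <<'E'
from h import *
a=P(.64,.125,.055)
rows([(*a,.345),(*a,.255)]);s=read_state();print(s["position"],s["time_s"],s["opening"])
E
```

```text
[ 0.558 -0.108  0.345] [-122.2 -106.1    0.3]
[ 0.558 -0.108  0.255] [-0.  0. 90.]
[0.48784449 0.03753185 0.34528862] 1.6 0.0025541848742409536
```

Call:
{"name": "drive_tool", "arguments": {
  "motion": [
    [[-36,-31,0],[0,0,0]],
    [[-36,-31,0],[0,0,0]],
    [[-30,-26,0],[0,0,0]],
    [[-20,-18,0],[0,0,0]],
    [[0,0,10],[0,0,0]]
  ]
}}

```text
time_s: 2.1
position: [0.5596, -0.1096, 0.3357]
tcp_rot: [[-0.917, 0.399, 0.003], [0.399, 0.917, -0.002], [-0.004, -0.001, -1.0]]
force: [-0.0, 0.2, 0.5]
opening: 0.007
grasp_force: 0.0
```

```bash
python3 - <<'E'
from h import *
im=capture("top")[140:320,235:475,::-1]
im=cv2.resize(cv2.convertScaleAbs(im,alpha=1.4,beta=15),(800,600),interpolation=cv2.INTER_CUBIC);cv2.imwrite("pics/t1.png",im)
s=read_state();print(s["position"],s["time_s"])
E
```

```text
[ 0.55699935 -0.10683332  0.33292979] 2.15
```

View pics/t1.png

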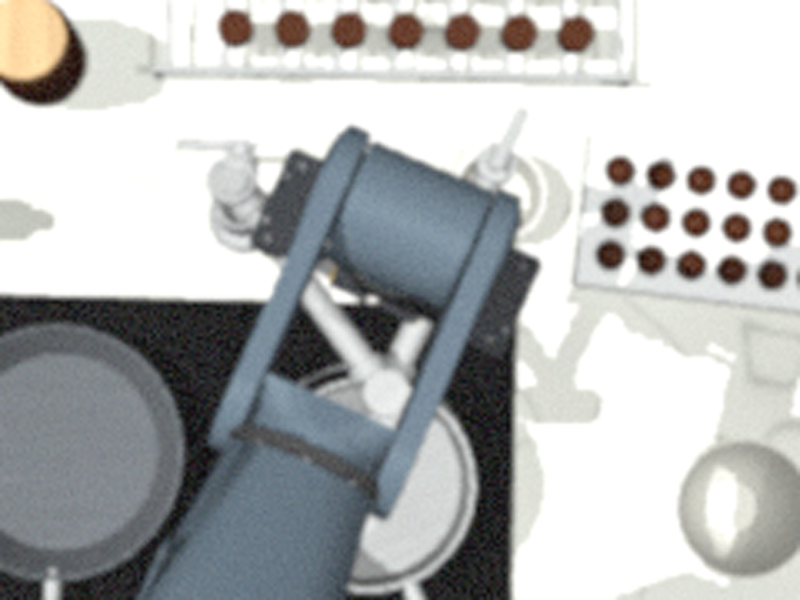

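The picture shows the gripper over the gap between the two arms, with its body hiding the finger and the elbow still visible at (385,390). I'll lower the finger into the gap, then push.

Call:
{"name": "drive_tool", "arguments": {
  "motion": [
    [[0,0,25],[0,0,0]],
    [[0,0,25],[0,0,0]],
    [[0,0,18],[0,0,0]],
    [[0,0,10],[0,0,0]],
    [[0,0,0],[0,0,0]]
  ]
}}

```text
time_s: 2.65
position: [0.556, -0.1041, 0.256]
tcp_rot: [[-0.919, 0.394, -0.004], [0.394, 0.919, 0.002], [0.005, 0.0, -1.0]]
force: [0.0, -0.1, 0.5]
opening: 0.006
grasp_force: 0.0
```

```bash
python3 - <<'E'
from h import *
s=read_state();print(s["position"],s["force"])
rows([(*P(.64,.125,g),.255) for g in(.04,.03,.026)]+[(*P(q,.125,.026),.255) for q in np.linspace(.64,-.38,18)[1:]])
E
```

```text
[ 0.55595299 -0.10411752  0.25597209] [ 0.01361905 -0.14715954  0.51546704]
[ 0.549 -0.096  0.255] [9.4 4.6 1. ]
[ 0.543 -0.088  0.255] [8.6 5.  0. ]
[ 0.541 -0.085  0.255] [3.5 2.  0. ]
[ 0.535 -0.08   0.255] [7.2 2.6 0. ]
[ 0.53  -0.074  0.255] [7.  3.1 0. ]
[ 0.525 -0.068  0.255] [6.8 3.5 0. ]
[ 0.52  -0.062  0.255] [6.6 3.9 0. ]
[ 0.516 -0.056  0.255] [6.4 4.3 0. ]
[ 0.513 -0.049  0.255] [6.1 4.6 0. ]
[ 0.509 -0.042  0.255] [5.8 5.  0. ]
[ 0.506 -0.035  0.255] [5.5 5.3 0. ]
[ 0.504 -0.028  0.255] [5.2 5.7 0. ]
[ 0.502 -0.02   0.255] [4.8 6.  0. ]
[ 0.5   -0.013  0.255] [4.4 6.2 0. ]
[ 0.499 -0.005  0.255] [4.1 6.5 0. ]
[0.498 0.002 0.255] [3.7 6.7 0. ]
[0.498 0.01  0.255] [3.3 6.9 0. ]
[0.498 0.018 0.255] [2.8 7.1 0. ]
[0.499 0.025 0.255] [2.4 7.3 0. ]
[0.5   0.033 0.255] [2.  7.4 0. ]
```

Call:
{"name": "drive_tool", "arguments": {
  "motion": [
    [[5,2.5,1],[0,0,0]],
    [[5,2.5,1],[0,0,0]],
    [[4,2,0],[0,0,0]],
    [[4,2,0],[0,0,0]],
    [[4,2,0],[0,0,0]]
  ]
}}

```text
time_s: 3.15
position: [0.5415, -0.0866, 0.2561]
tcp_rot: [[-0.919, 0.395, 0.001], [0.395, 0.919, -0.0], [-0.001, 0.0, -1.0]]
force: [0.2, 0.7, 0.6]
opening: 0.008
grasp_force: 0.0
```

Call:
{"name": "drive_tool", "arguments": {
  "motion": [
    [[5,2,0],[0,0,0]],
    [[5,2,0],[0,0,0]],
    [[7,3,0],[0,0,0]],
    [[7,3.5,0],[0,0,0]],
    [[6.5,4,0],[0,0,0]]
  ]
}}

```text
time_s: 3.65
position: [0.5231, -0.0634, 0.2566]
tcp_rot: [[-0.918, 0.395, 0.01], [0.395, 0.918, -0.004], [-0.011, -0.0, -1.0]]
force: [6.7, -3.5, -2.5]
opening: 0.005
grasp_force: 3.2
```

Call:
{"name": "drive_tool", "arguments": {
  "motion": [
    [[6.5,4,1],[0,0,0]],
    [[6,4.5,1],[0,0,0]],
    [[6,5,0],[0,0,0]],
    [[5.5,5,0],[0,0,0]],
    [[5,5.5,0],[0,0,0]]
  ]
}}

```text
time_s: 4.15
position: [0.5066, -0.0304, 0.2556]
tcp_rot: [[-0.919, 0.395, 0.011], [0.395, 0.919, -0.006], [-0.013, -0.001, -1.0]]
force: [5.3, -5.4, 1.4]
opening: 0.004
grasp_force: 3.1
```

```bash
python3 - <<'E'
from h import *
s=read_state();p=s["position"];print(p,s["force"])
from scipy.optimize import brentq
d=np.array(p[:2])-post;r=np.hypot(*d);print("r",r)
# q from geometry with gap .026
rr=np.sqrt(r*r-.026**2);q=np.arctan2(-d[1],-d[0])-np.arctan2(.026,rr);print("q",q,"r along",rr)
rows([(*P(x,.125,.026),.255) for x in np.arange(q-.06,-.42,-.06)])
E
```

```text
[ 0.50658528 -0.03040671  0.25555328] [ 5.34054904 -5.39475822  1.42135016]
r 0.1257540047393365
q 0.12306504327183979 r along 0.12303686320766256
[ 0.502 -0.023  0.255] [6.7 4.8 0.5]
[ 0.501 -0.016  0.255] [ 4.6  6.1 -0.1]
[ 0.499 -0.008  0.255] [ 4.2  6.4 -0.1]
[ 0.498 -0.001  0.255] [ 3.8  6.6 -0.1]
[0.498 0.007 0.255] [ 3.4  6.8 -0. ]
[0.498 0.015 0.255] [ 3.  7. -0.]
[0.498 0.022 0.255] [ 2.6  7.2 -0. ]
[0.499 0.03  0.255] [ 2.1  7.4 -0. ]
[0.501 0.037 0.255] [ 1.7  7.5 -0. ]
```

Call:
{"name": "drive_tool", "arguments": {
  "motion": [
    [[5,6,0],[0,0,0]],
    [[4.5,6,0],[0,0,0]],
    [[4,6.5,0],[0,0,0]],
    [[4,6.5,0],[0,0,0]],
    [[3.5,7,0],[0,0,0]]
  ]
}}

```text
time_s: 4.65
position: [0.4988, 0.0072, 0.2551]
tcp_rot: [[-0.919, 0.395, 0.008], [0.395, 0.919, -0.006], [-0.01, -0.002, -1.0]]
force: [4.0, -6.6, 1.6]
opening: 0.005
grasp_force: 3.0
```

```bash
python3 - <<'E'
from h import *
im=capture("scene")[120:330,200:480,::-1]
im=cv2.resize(cv2.convertScaleAbs(im,alpha=1.3,beta=10),(800,600),interpolation=cv2.INTER_CUBIC);cv2.imwrite("pics/s2.png",im)
s=read_state();p=s["position"];print(p,s["force"])
d=np.array(p[:2])-post;r=np.hypot(*d)
rr=np.sqrt(r*r-.026**2);q=np.arctan2(-d[1],-d[0])-np.arctan2(.026,rr);print("q",q,"r along",rr)
rows([(*P(x,.125,.026),.255) for x in np.arange(q-.06,-.42,-.06)])
E
```

```text
[0.49765294 0.00906367 0.25479919] [ 0.86859389 -1.47639778  0.41291903]
q -0.1935491581509014 r along 0.12518359924146105
[0.498 0.017 0.255] [ 2.7  7.1 -0.2]
[0.499 0.024 0.255] [ 2.5  7.3 -0. ]
[0.5   0.032 0.255] [ 2.   7.4 -0. ]
```

View pics/s2.png

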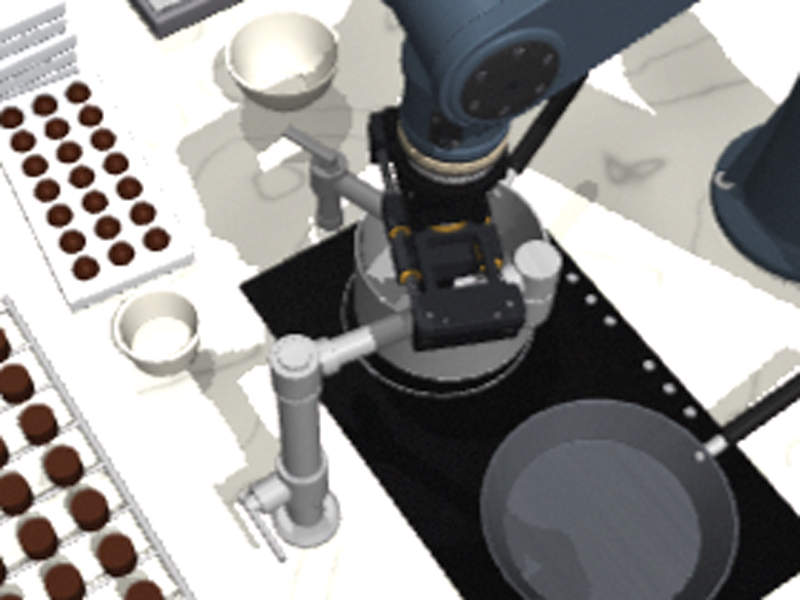

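The enlarged scene view shows the tap swinging as planned. The elbow top is at crop (538,258), the spout valve at (329,163) and the post top at (295,355), and both pans are unmoved. I'll check the joint angles from these.

```bash
python3 - <<'E'
from h import *
f=lambda x,y,z: world("scene",200+x*.35,120+y*.35,z)[:2]
p=f(295,352,.291);e=f(538,255,.288);s=f(329,160,.257);print(p,e,s,np.linalg.norm(e-p),np.linalg.norm(s-e))
d=e-p;q1=np.arctan2(-d[1],-d[0]);d=s-e;print(q1,(q1-np.arctan2(d[1],d[0])-.4)%6.283)
E
```

```text
[0.62601848 0.01100136] [0.42691091 0.03741549] [ 0.49722691 -0.14603267] 0.20085200680848778 0.19646264236683525
-0.1318925186189312 0.6728748575949545
```

Call:
{"name": "drive_tool", "arguments": {
  "motion": [
    [[3,7,0],[0,0,0]],
    [[2.5,7,0],[0,0,0]],
    [[2,7,0],[0,0,0]],
    [[0,0,0],[0,0,0]]
  ]
}}

```text
time_s: 5.1
position: [0.4973, 0.0318, 0.2539]
tcp_rot: [[-0.919, 0.394, 0.001], [0.394, 0.919, -0.001], [-0.001, -0.0, -1.0]]
force: [0.5, -1.3, -0.0]
opening: 0.006
grasp_force: 0.6
```

Call:
{"name": "drive_tool", "arguments": {
  "motion": [
    [[1,6,0],[0,0,0]],
    [[0.5,5,0],[0,0,0]],
    [[0,3,0],[0,0,0]],
    [[0,0,0],[0,0,0]]
  ]
}}

```text
time_s: 5.5
position: [0.5009, 0.0446, 0.2538]
tcp_rot: [[-0.919, 0.394, -0.0], [0.394, 0.919, -0.002], [-0.001, -0.002, -1.0]]
force: [0.1, -4.0, 2.1]
opening: 0.008
grasp_force: 2.1
```

```bash
python3 - <<'E'
from h import *
im=capture("scene")[120:330,200:480,::-1]
im=cv2.resize(cv2.convertScaleAbs(im,alpha=1.3,beta=10),(800,600),interpolation=cv2.INTER_CUBIC);cv2.imwrite("pics/s3.png",im)
s=read_state();print(s["position"],s["force"])
E
```

```text
[0.50087845 0.04457426 0.25377312] [-0.30725475 -4.90664226  2.30529957]
```

View pics/s3.png

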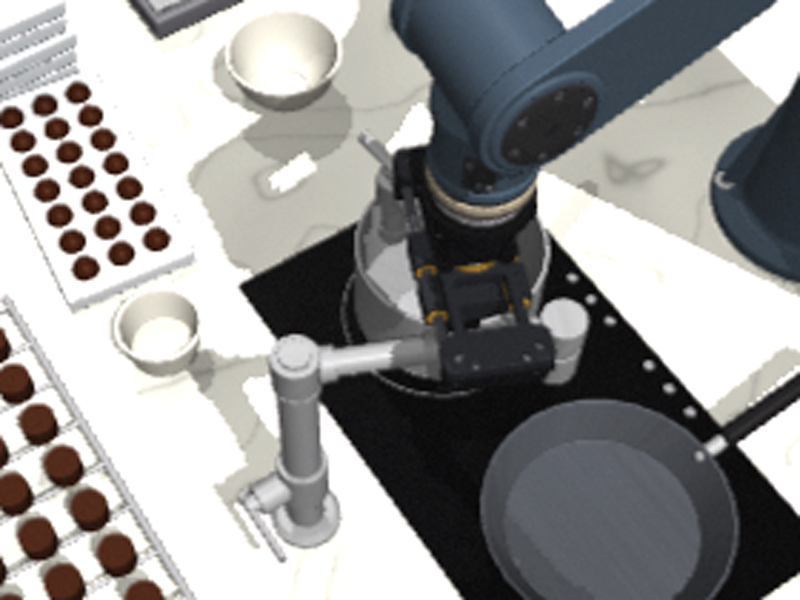

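In this view the elbow top is at crop (565,316) and the post top at (295,352). The saucepan rim spans columns 356 to 551.

```bash
python3 - <<'E'
from h import *
f=lambda x,y,z: world("scene",200+x*.35,120+y*.35,z)[:2]
e=f(565,316,.288);p=f(295,352,.291);print(p,e,np.linalg.norm(e-p))
for P0 in(p,post):
    d=e-P0;print("q1",np.arctan2(-d[1],-d[0]))
t=np.linspace(0,2*np.pi,100)
for c in((.390,-.102),(.394,-.098),(.398,-.095)):
  for n in("scene","top"):
    u=np.array([pix(n,(c[0]+.09*np.cos(a),c[1]+.09*np.sin(a),.11)) for a in t]);print(c,n,u.min(0),u.max(0))
im=cv2.imread("pics/scene0.png");
b=cv2.resize(im[165:265,310:410],(600,600),interpolation=cv2.INTER_CUBIC)
b=cv2.convertScaleAbs(b,alpha=1.5,beta=20)
for c,col in(((.390,-.102),(0,0,255)),((.396,-.097),(0,255,0))):
    u=np.array([(pix("scene",(c[0]+.09*np.cos(a),c[1]+.09*np.sin(a),.11))-[310,165])*6 for a in t]);cv2.polylines(b,[u.astype(int)],True,col,1)
im=cv2.imread("pics/top0.png");a2=cv2.convertScaleAbs(cv2.resize(im[245:325,305:385],(600,600),interpolation=cv2.INTER_CUBIC),alpha=1.4)
for c,col in(((.390,-.102),(0,0,255)),((.396,-.097),(0,255,0))):
    u=np.array([(pix("top",(c[0]+.09*np.cos(a),c[1]+.09*np.sin(a),.11))-[305,245])*7.5 for a in t]);cv2.polylines(a2,[u.astype(int)],True,col,1)
cv2.imwrite("pics/cmp.png",cv2.resize(np.hstack([b,a2]),(800,400),interpolation=cv2.INTER_AREA))
E
```

```text
[0.62601848 0.01100136] [0.44311999 0.09144101] 0.19980589075783528
q1 -0.4143434143212927
q1 -0.41768953453681834
(0.39, -0.102) scene [325.06795331 177.46643722] [393.61282495 233.7223917 ]
(0.39, -0.102) top [313.0974675  253.26888829] [377.45106798 317.83358968]
(0.394, -0.098) scene [324.62718353 179.07457439] [393.3298209  235.59214668]
(0.394, -0.098) top [311.69997861 251.81460546] [376.04091227 316.35902302]
(0.398, -0.095) scene [323.97565806 180.44491649] [392.81154054 237.18579022]
(0.398, -0.095) top [310.65994036 250.3680382 ] [374.98911106 314.8926805 ]
```

View pics/cmp.png

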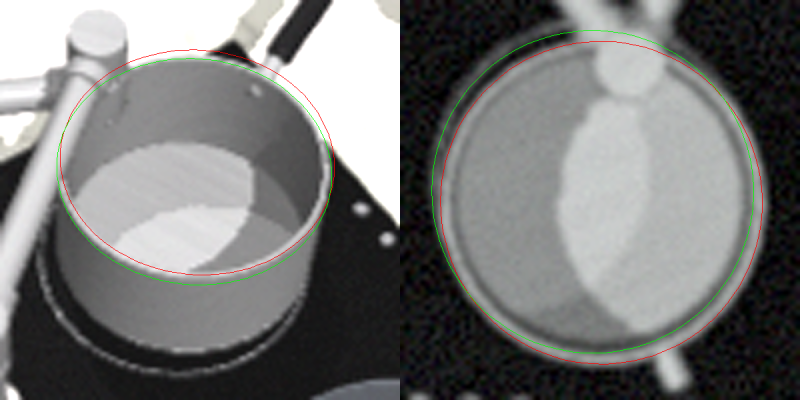

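Averaging the two overlays puts the saucepan centre at about (0.392,-0.100), and the inner arm is near its target. I'll back off and plan the push on the outer arm.

```bash
cat >> h.py <<'E'
pan=np.array([.392,-.100])
def u(s): return np.array([np.cos(s),np.sin(s)])
def PO(q1,s,r,gap):
    e=post-.2*u(q1); return e+r*u(s)+gap*np.array([-np.sin(s),np.cos(s)])
E
python3 - <<'E'
from h import *
v=pan-post;D=np.hypot(*v);th=np.arctan2(v[1],v[0])-np.arccos(D/.4)
el=post+.2*u(th);w=pan-el;ss=np.arctan2(w[1],w[0]);q1=np.arctan2(-np.sin(th),-np.cos(th));print("target q1",q1,"q2",q1-ss-.4,"s",ss)
q=-.416;s0=q-.675-.4
print("spout now",post-.2*u(q)+.2*u(s0))
rows([(.495,.025,.254),(*PO(q,s0,.15,.045),.254),(*PO(q,s0,.15,.045),.228),(*PO(q,s0,.15,.02),.228)]+[(*PO(q,s,.15,.02),.228) for s in np.linspace(s0,ss,8)[1:]])
E
```

```text
target q1 -0.4266989707886334 q2 1.0041827786385213 s -1.8308817494271548
spout now [ 0.4584998  -0.10804262]
[0.495 0.025 0.254] [ -2.3 -20.3  -0.2]
[ 0.499 -0.055  0.254] [-35.4 -71.4   0.1]
[ 0.499 -0.055  0.228] [ 0.  0. 26.]
[ 0.474 -0.057  0.228] [ 22.1 -11.7   0. ]
[ 0.467 -0.058  0.228] [ 6.1 -4.1  0. ]
[ 0.46  -0.059  0.228] [ 6.3 -3.8  0. ]
[ 0.453 -0.06   0.228] [ 6.5 -3.5  0. ]
[ 0.445 -0.06   0.228] [ 6.6 -3.2  0. ]
[ 0.438 -0.06   0.228] [ 6.8 -2.9  0. ]
[ 0.431 -0.06   0.228] [ 6.9 -2.5  0. ]
[ 0.423 -0.059  0.228] [ 7.  -2.2  0. ]
```

Call:
{"name": "drive_tool", "arguments": {
  "motion": [
    [[0,1.5,0],[0,0,0]],
    [[0,0,0],[0,0,0]],
    [[-2,-8,0],[0,0,0]],
    [[-2,-14,0],[0,0,0]],
    [[-12,-25,0],[0,0,0]]
  ]
}}

```text
time_s: 6.05
position: [0.4961, -0.0019, 0.253]
tcp_rot: [[-0.92, 0.393, -0.002], [0.393, 0.92, 0.002], [0.003, 0.001, -1.0]]
force: [-0.1, -0.2, 0.5]
opening: 0.007
grasp_force: 0.0
```

Call:
{"name": "drive_tool", "arguments": {
  "motion": [
    [[-12,-25,0],[0,0,0]],
    [[-11,-21,0],[0,0,0]],
    [[0,0,13],[0,0,0]],
    [[0,0,13],[0,0,0]],
    [[0,0,0],[0,0,0]]
  ]
}}

```text
time_s: 6.55
position: [0.4987, -0.0542, 0.2257]
tcp_rot: [[-0.918, 0.396, -0.005], [0.396, 0.918, 0.003], [0.006, 0.0, -1.0]]
force: [-0.3, 0.2, 0.4]
opening: 0.005
grasp_force: 0.0
```

```bash
python3 - <<'E'
from h import *
q=-.426;s0=q-.675-.4
s=read_state();print(s["position"],s["force"])
rows([(*PO(q,s0,.15,g),.228) for g in(.03,.02)]+[(*PO(q,x,.15,.02),.228) for x in np.linspace(s0,-1.831,8)[1:]])
E
```

```text
[ 0.49866555 -0.05421771  0.22572334] [-0.30602531  0.24794059  0.3879308 ]
[ 0.484 -0.054  0.228] [13.6 -6.1 -2.2]
[ 0.474 -0.055  0.228] [ 8.9 -4.6  0. ]
[ 0.467 -0.056  0.228] [ 5.9 -3.9  0. ]
[ 0.46  -0.057  0.228] [ 6.1 -3.7  0. ]
[ 0.453 -0.058  0.228] [ 6.3 -3.4  0. ]
[ 0.445 -0.058  0.228] [ 6.4 -3.1  0. ]
[ 0.438 -0.058  0.228] [ 6.6 -2.8  0. ]
[ 0.431 -0.058  0.228] [ 6.7 -2.4  0. ]
[ 0.424 -0.057  0.228] [ 6.8 -2.1  0. ]
```

Call:
{"name": "drive_tool", "arguments": {
  "motion": [
    [[7,-3,-2],[0,0,0]],
    [[6,-3,0],[0,0,0]],
    [[5,-2.5,0],[0,0,0]],
    [[4,-2,0],[0,0,0]],
    [[5,-3.5,0],[0,0,0]]
  ]
}}

```text
time_s: 7.05
position: [0.4708, -0.0561, 0.2301]
tcp_rot: [[-0.919, 0.395, 0.002], [0.395, 0.919, 0.0], [-0.002, 0.001, -1.0]]
force: [1.0, 1.0, 0.2]
opening: 0.008
grasp_force: 0.6
```

Call:
{"name": "drive_tool", "arguments": {
  "motion": [
    [[6,-4,0],[0,0,0]],
    [[6,-3.5,0],[0,0,0]],
    [[6,-3.5,0],[0,0,0]],
    [[6,-3,0],[0,0,0]],
    [[6,-2.5,0],[0,0,0]]
  ]
}}

```text
time_s: 7.55
position: [0.4358, -0.0597, 0.2296]
tcp_rot: [[-0.919, 0.395, 0.0], [0.395, 0.919, -0.0], [-0.0, -0.0, -1.0]]
force: [1.3, 0.5, -0.0]
opening: 0.004
grasp_force: 0.6
```

```bash
python3 - <<'E'
from h import *
im=capture("scene")[120:330,200:480,::-1]
im=cv2.resize(cv2.convertScaleAbs(im,alpha=1.3,beta=10),(800,600),interpolation=cv2.INTER_CUBIC);cv2.imwrite("pics/s4.png",im)
s=read_state();print(s["position"],s["force"])
p=np.array(s["position"][:2]);e=post-.2*u(-.426);d=p-e;r=np.hypot(*d);a=np.arctan2(d[1],d[0])
for g in(.018,.02,.026): print(g,"s",a-np.arcsin(g/r))
q=-.426
rows([(*PO(q,x,.15,.02),.228) for x in np.linspace(a-np.arcsin(.02/r),-1.831,5)])
E
```

```text
[ 0.43434421 -0.05937247  0.22937143] [0.02509752 0.42622485 0.43077164]
0.018 s -1.748023163929224
0.02 s -1.7612158834766904
0.026 s -1.8009419885196996
[ 0.435 -0.058  0.228] [0.3 1.4 1.4]
[ 0.432 -0.058  0.228] [ 2.5 -0.9  0. ]
[ 0.429 -0.058  0.228] [ 2.5 -0.8  0. ]
[ 0.427 -0.057  0.228] [ 2.5 -0.8  0. ]
[ 0.424 -0.057  0.228] [ 2.5 -0.7  0. ]
```

View pics/s4.png

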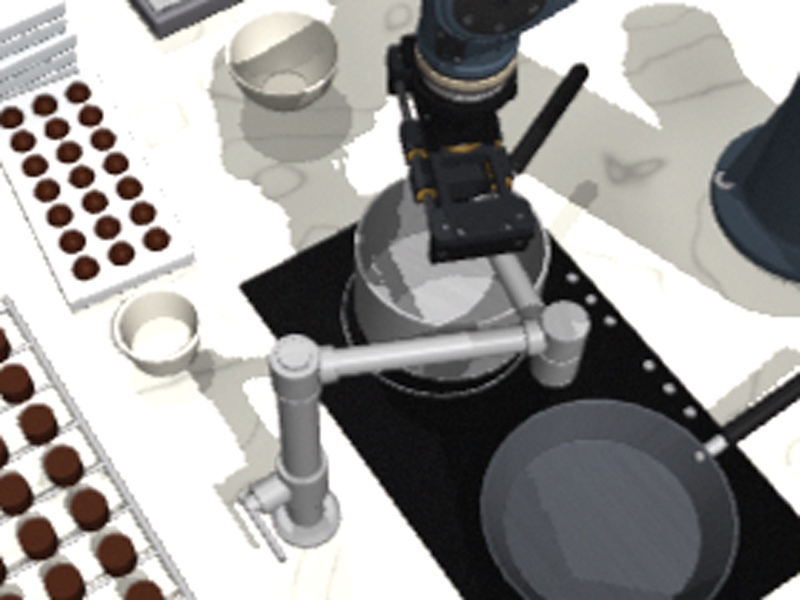

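The elbow top is now at crop (566,320), so the inner arm is on target. The spout is hidden behind the gripper. I'll push the last few millimetres, back off, and look.

Call:
{"name": "drive_tool", "arguments": {
  "motion": [
    [[3,-1,0],[0,0,0]],
    [[3,-1,0],[0,0,0]],
    [[2,-0.5,0],[0,0,0]],
    [[0,0,0],[0,0,0]]
  ]
}}

```text
time_s: 8.0
position: [0.4277, -0.0587, 0.2295]
tcp_rot: [[-0.919, 0.395, -0.001], [0.395, 0.919, -0.0], [0.001, -0.0, -1.0]]
force: [0.9, 0.2, -0.1]
opening: 0.003
grasp_force: 0.1
```

Call:
{"name": "drive_tool", "arguments": {
  "motion": [
    [[-10,4,0],[0,0,0]],
    [[-18,8,0],[0,0,0]],
    [[-5,2,-40],[0,0,0]],
    [[0,0,-40],[0,0,0]],
    [[0,0,-40],[0,0,0]]
  ]
}}

```text
time_s: 8.5
position: [0.4645, -0.059, 0.3506]
tcp_rot: [[-0.919, 0.395, -0.001], [0.395, 0.919, 0.0], [0.001, -0.0, -1.0]]
force: [0.8, -0.7, -0.3]
opening: 0.006
grasp_force: 0.0
```

Call:
{"name": "drive_tool", "arguments": {
  "motion": [
    [[5,45,0],[0,0,0]],
    [[10,45,0],[0,0,0]],
    [[15,45,0],[0,0,0]],
    [[15,45,0],[0,0,0]],
    [[15,45,0],[0,0,0]]
  ]
}}

```text
time_s: 9.0
position: [0.4981, 0.1735, 0.3495]
tcp_rot: [[-0.919, 0.395, 0.0], [0.395, 0.919, -0.0], [-0.0, -0.0, -1.0]]
force: [0.5, -0.6, 0.4]
opening: 0.003
grasp_force: 0.0
```

```bash
python3 - <<'E'
from h import *
a=capture("scene");b=capture("top")
a=cv2.resize(cv2.convertScaleAbs(a[150:270,290:410,::-1],alpha=1.3,beta=10),(400,400),interpolation=cv2.INTER_CUBIC)
b=cv2.resize(cv2.convertScaleAbs(b[185:345,260:420,::-1],alpha=1.3,beta=10),(400,400),interpolation=cv2.INTER_CUBIC)
cv2.imwrite("pics/f1.png",cv2.resize(np.hstack([a,b]),None,fx=1,fy=1))
s=read_state();print(s["position"],s["force"],s["time_s"])
E
```

```text
[0.49779896 0.17687948 0.3493309 ] [ 0.25549163 -0.11714173 -0.36035506] 9.1
```

View pics/f1.png

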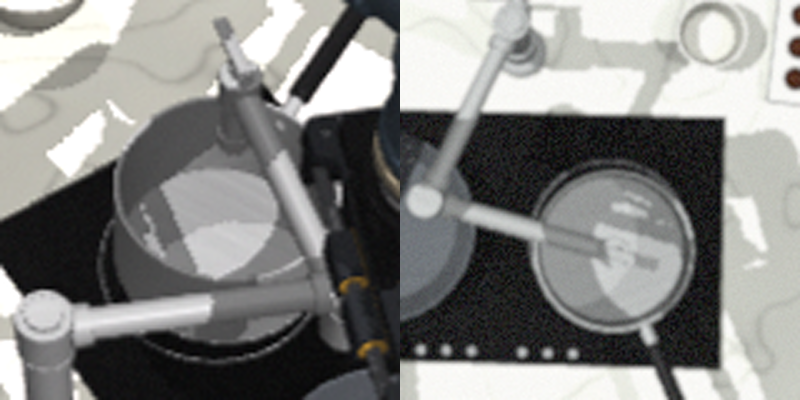

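On the right (top view) the valve centre is at panel (220,250), which is full-picture (348,285). On the left (scene view) the valve top is at (241,78), the spout mouth at (233,146) and the elbow hidden by the gripper.

```bash
python3 - <<'E'
from h import *
print("top spout",world("top",260+220/2.5,185+250/2.5,.257),"scene valve",world("scene",290+241*.3,150+78*.3,.257),"scene mouth",world("scene",290+233*.3,150+145*.3,.17))
el=world("top",260+26/2.5,185+200/2.5,.288)[:2];pp=world("top",260+111/2.5,185+20/2.5,.291)[:2];print("elbow",el,"post",pp)
sp=np.array([world("top",348,285,.257)[:2]]);
# model-based: project model for s candidates
for s in(-1.80,-1.82,-1.84,-1.86):
    e=post-.2*u(-.426);t=e+.2*u(s);print(s,t,pix("top",(*t,.257)),pix("scene",(*t,.257)),pix("scene",(*t,.17)))
E
```

```text
top spout [ 0.3949803  -0.10506487  0.257     ] scene valve [ 0.40034997 -0.09213432  0.257     ] scene mouth [ 0.39682259 -0.0966143   0.17      ]
elbow [0.44187822 0.09226925] post [0.62562338 0.01051617]
-1.8 [ 0.39793439 -0.1016232 ] [346.67718767 283.81509637] [360.7916305  170.30579328] [358.38497535 192.34553737]
-1.82 [ 0.39404835 -0.1006755 ] [346.27957368 285.32907052] [362.36881478 169.86478238] [359.86394244 191.91987997]
-1.84 [ 0.39018203 -0.09965028] [345.8517131  286.83511243] [363.95646145 169.4494135 ] [361.35273657 191.51896146]
-1.86 [ 0.386337   -0.09854793] [345.39376604 288.33260998] [365.55408729 169.05976463] [362.85089561 191.14286252]
```

```bash
python3 -c "
from rig import *
print(hand_in())"
```

```text
the job is handed in; nothing more can be done
None
```

The job is handed in: the spout hangs over the saucepan about 3 mm from its centre by my camera estimate. Both arms were pushed from outside with the shut fingers, using about 9 s of the 54 s. The pans and everything else I could see were left where they stood.

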